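# Pull the extractor switch behind the splash guard

## Task

Take the bent rod out of its wooden rest by the handle, reach over the green splash guard with it and pull the red switch lever all the way over towards the guard, touching the red switch with nothing but the rod and leaving the blue lever as it is. Then put the rod back in its rest as you found it and let go.

Things in the scene. Friction and masses are not known exactly. Their poses are not given: they have to be found in the camera images.
- rod: Bent rod, about 150 g. Origin: centre of its pale wooden handle, 24 mm square, x = -60 to 60 mm. From there a 10 mm aluminium bar runs along +x to x = 165 mm, then bends square down: a straight leg along -z whose yellow tip ends 130 mm below the origin. z is up in the rest. Centre of mass x = 30, z = -7 mm: grip the handle there from above, pads on its y sides.
- rest: Fixed brown rest; origin at its underside centre on the work surface, x along the rod, z up. Base plate x = -80 to 140 mm, 90 mm wide. Two 14 mm thick posts with forks flaring upwards: at x = -45 under the handle (gap 29 mm, mouth 58, tops 174 mm high), at x = 115 under the bar (gap 16, mouth 60, tops 178). The rod lies with its origin at (0, 0, 155 mm), axes parallel.
- guard: Fixed splash guard: board 200 (x) by 290 mm, 10 mm thick, with an upright green panel, 280 mm wide and 12 mm thick, across x at x = -75 mm, top 200 mm above the work surface. Origin: underside centre of the board. x points from the panel to the two switch boxes behind it, at x = 30 mm, y = 50 and -50 mm; red may be on either side.
- red_switch: Fixed grey box with the red lever, 80 (x) by 64 by 60 mm high, on the board behind the guard. Origin: underside centre, 10 mm above the work surface; z up, x straight away from the guard. The lever turns about the y line through (0, 0, 60 mm): 10 mm steel stem, at its end a red crossbar along y, 18 mm thick, 46 mm wide, its axis 70 mm from the turning line.
- red_lever (a joint): Red lever's angle, rad. 0: leans 0.5 from upright, away from the guard (crossbar at x = 34, z = 121 mm in the box's frame). Grows when pulled to the guard: 0.5 upright (z = 130), 1.0 at its stop, leaning 0.5 to the guard (x = -34, z = 121). Starts at 0 to 0.1. Light friction, about 1 N at the crossbar; stays where it is left.
- blue_lever (a joint): Angle of the alike blue lever on the other box, 100 mm beside the red one, counted the same way. Starts at 0 to 0.1 and is to be left there.
Things that resemble listed ones, but are neither listed nor needed, are in the scene too. Several things look just like the rest: the one meant starts farthest from the robot's base.

How it is judged (in metres and radians):
On the way, in this order (a step that is already met when the one before it is completed fails the run):
1. the rod is held by the fingers, lifted at least 40 mm out of its rest (z of rod in the frame of rest above 0.195 m and contact force between the fingers and rod above 1 N), for 0.1 s.
2. the red lever is past 0.4 rad with the rod against it (value of joint red_lever above 0.4 rad and contact force between rod and red_switch above 0.05 N).
At the end, for the whole second after the job is handed in: The red lever is pulled over to more than 0.8 rad of its 1.0, the blue lever is still below 0.25 rad, and the rod lies still in both forks of its rest: origin within 20 mm along and 15 mm across of where it lay, at 145 to 167 mm height, its leg hanging down within 0.25 rad (value of joint red_lever above 0.8 rad and value of joint blue_lever below 0.25 rad and x of rod in the frame of rest between -0.02 and 0.02 m and y of rod in the frame of rest between -0.015 and 0.015 m and z of rod in the frame of rest between 0.145 and 0.167 m and angle between rod's own z axis and vertical below 0.25 rad and linear speed of rod below 0.03 m/s); the robot touches nothing.
It fails at once if the gripper or arm touches the red switch (contact force between any of the fingers, the arm and red_switch above 0.5 N).
It fails at once if the blue lever is moved past 0.25 rad (value of joint blue_lever above 0.25 rad).
It also fails if it takes over 45 s, if anything falls off the work surface, if the arm or the gripper's body presses on something with over 40 N, if the wrist force passes 120 N, or if a joint passes its speed limit or range.

## Robot

A 6-joint arm with a two-finger parallel gripper is mounted at the origin on the work surface. World frame = base frame: x ahead of the robot, y to its left, z up, the work surface at z = 0. Lengths are in mm, angles in rad, forces in N, time in s.
With the tool pointing down it reaches from about 350 to 775 mm from the base axis. Payload 5.5 kg.
Tool frame: the origin (TCP) lies on the centre line of the jaws, within the pads' length; the fingertips stand 8 mm ahead of it and the grasp point (between the pads) lies 11 mm behind it; z points along the fingers, y is the line along which they close (so a half turn about z gives the same grasp; the last joint's range is limited). The gripper opens to 85 mm and grips with 20 to 120 N. Pads are 22 mm wide; open, the fingers measure 114 mm over their backs; the gripper's body (76 mm by 85 mm) begins 54 mm behind the grasp point. The pads swing forward as they close: fully open they stand 13 mm farther back than shut.
Start: joints at [1.145, 0.313, 0.046, 1.304, 0, 1.431], TCP at [162.132, 551.713, 217.523] pointing down, gripper open.
Joint ranges: [-2.76, 2.76], [-0.86, 1.69], [-1.03, 1.26], [-2.2, 2.34], [-1.47, 1.5], [-3.14, 3.14]. Speed limits (rad/s): [2.57, 2.57, 3.14, 3.14, 3.14, 3.14].

## Interface

Orientations are given as [roll, pitch, yaw] about the fixed x, y, z axes, in that order (R = Rz(yaw) Ry(pitch) Rx(roll)).
In Python, from workcell import manip, imaging, workorder gives the robot as it stands.
- The arm moves only by the tool arm_command, never from a script. Its argument "series" is one flat list of numbers, 5 for each row, row after row: the opening, from 0 (shut) to 1 (fully open), then the shift along the world's x, y, z scaled (see below), then the turn about the world's z scaled (see below). In form: [hand, dx, dy, dz, turn, hand, dx, dy, dz, turn, ...]. A call has 1 to 12 rows; each row is the pose to reach, as a shift and turn from the pose commanded when the call began; what a row does not reach only later rows make up. The controller multiplies each number of a shift by 150 mm and each number of a turn by 120 degrees. A row lasts 1/12 s, in which the tool goes at most 41.7 mm and 7.16 degrees, less where a joint would pass 70% of its speed; a pose out of reach is approached as far as the arm can. A call with a number of a shift or a turn outside -1 to 1 is refused whole. A call with a gripper value outside its range is refused whole. The fingers move at their own pace and stop on an object; "force" is the grip in N (left out, the last holds). Time passes only in rows, so rows that repeat a pose let the fingers close. It gives the time, the measured TCP pose, the force, the opening and the grip force at its end, in the units of the state.
- manip.sense(): the state, without advancing time (a new reading comes with each control period).
- imaging.capture(name): name is "scene" or "top" or "wrist"; returns the picture (400x640x3 uint8, blue, green, red); there is no depth.
- imaging.camera_model(name): a dict with "fx", "fy", "cx", "cy" (pixels), "distortion" ([k1, k2, p1, p2, k3] as OpenCV has them; the pictures are not rectified), "T" (4x4, takes a point from camera to world coordinates). Camera axes: x right, y up, looking along -z (the intrinsics and any distortion apply to the point x, -y, -z); pixel columns grow to the right and rows downward; lengths in mm; the calibration is good to about 2 mm. A picture is of the moment at which its call begins: read the wrist's pose just before it. camera_model takes no time and is no camera call; for the wrist camera it gives the pose at the moment of the call.
- workorder.finish_job(): hands the job in; it is judged then, once.
The state is a dict: "time": time; "joint_positions": joint angles; "qd": joint speeds; "joint_efforts": joint torques, N m; "tcp_pos": TCP position; "ee_rot": TCP orientation; "wrist_force": force on the tool from outside, world axes, zero at the start; "ft_torque": the same for the moment, N m; "width": finger opening in mm; "grip_force": force on a finger pad.
Only numpy, scipy, OpenCV 4.12 (cv2) and the standard library are available. Lean on these libraries where they do the work, as an engineer would, in place of code of your own. Each camera call takes 0.05 s, during which the arm holds its last target. There are 200 camera calls.

## Working session

There is one attempt and no reset: what is moved stays moved. The work goes in short steps, Python scripts to look and compute and a tool call to move; the robot and the scene stay as the last step left them, time stands still between calls to the robot, and variables do not carry over. Pictures are saved under pics/ and viewed, at most 10 in all, crops included, and the job is handed in when it is done.

Besides the shell and the picture viewer there is one more tool, called after "Call:" by a JSON object that holds its "fn" and its "kwargs". arm_command: Moves the arm, as the interface text tells. Its arguments: {"type":"object","properties":{"series":{"type":"array","items":{"type":"number"}},"force":{"type":"number"}},"required":["series"]}

```bash
mkdir -p pics; python3 - <<'E'
from workcell import manip, imaging
import cv2,numpy as np
for n in ("scene","top"):
    cv2.imwrite(f"pics/{n}0.png",imaging.capture(n))
    m=imaging.camera_model(n);print(n,m["fx"],m["distortion"],np.round(m["T"],3).tolist())
print(manip.sense())
E
```

```text
scene 363.3212219230965 [-0.06099585  0.          0.          0.          0.        ] [[0.176, -0.808, 0.562, 868.881], [0.984, 0.152, -0.089, -183.184], [-0.014, 0.569, 0.822, 746.977], [0.0, 0.0, 0.0, 1.0]]
top 442.3328320263356 [-0.08521261  0.          0.          0.          0.        ] [[0.026, 0.985, -0.171, 282.502], [-1.0, 0.027, 0.003, -92.31], [0.008, 0.171, 0.985, 1068.479], [0.0, 0.0, 0.0, 1.0]]
{'time': 0.1, 'joint_positions': array([ 1.14540213e+00,  3.13891293e-01,  4.50930608e-02,  1.30358589e+00,
       -3.50872461e-05,  1.43120385e+00]), 'qd': array([ 0.0008708 , -0.00123579,  0.00319275,  0.00214652, -0.00114253,
        0.00074356]), 'joint_efforts': array([ 3.09631170e-03, -4.81725383e+01,  2.99243081e+01,  1.26939584e-02,
       -4.44372790e-05,  1.50651135e-05]), 'tcp_pos': array([161.92701577, 551.23704917, 216.71759061]), 'ee_rot': array([-3.14001542e+00, -1.86179344e-04,  2.85579082e+00]), 'wrist_force': array([-0.62526083, -0.6210475 , -0.16911289]), 'ft_torque': array([ 0.01216199, -0.00068102,  0.02909925]), 'grip_force': 0.0, 'width': 85.39805941146724}
```

View pics/scene0.png

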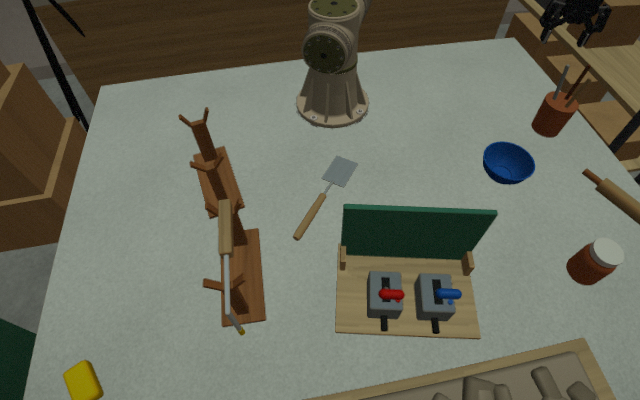

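View pics/top0.png

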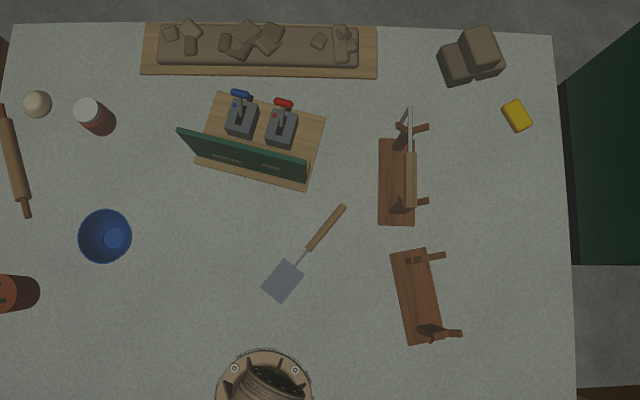

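The rod (handle toward the robot, leg away) lies in the farther rest: about (410,160) in top and (228,270) in scene. The guard stands at about (245,140) in top, with the red lever at (283,104) and the blue one at (240,93). I'll enlarge both.

```bash
python3 - <<'E'
import cv2,numpy as np
s=cv2.imread("pics/scene0.png");t=cv2.imread("pics/top0.png")
def c(im,x,y,w,h,k,n):
    o=cv2.resize(im[y:y+h,x:x+w],None,fx=k,fy=k,interpolation=cv2.INTER_CUBIC)
    o=cv2.convertScaleAbs(o,alpha=1.5,beta=10)
    for i in range(0,w,20): cv2.putText(o,str(x+i),(i*k,8),0,.3,(0,255,255)); cv2.line(o,(i*k,8),(i*k,14),(0,255,255))
    for j in range(0,h,20): cv2.putText(o,str(y+j),(0,j*k+4),0,.3,(0,255,255)); cv2.line(o,(20,j*k),(26,j*k),(0,255,255))
    cv2.imwrite(n,o)
    return o
a=c(t,365,90,80,140,4,"/tmp/a.png");b=c(s,195,190,80,150,4,"/tmp/b.png")
H=600;im=np.zeros((H,660,3),np.uint8);im[:560,:320]=a;im[:600,330:650]=b;cv2.imwrite("pics/rod1.png",im)
a=c(t,170,85,165,110,4,"/tmp/a.png");b=c(s,330,200,170,140,4,"/tmp/b.png")
cv2.imwrite("pics/g1.png",a);cv2.imwrite("pics/g2.png",b)
E
```

```text
(no output)
```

View pics/rod1.png

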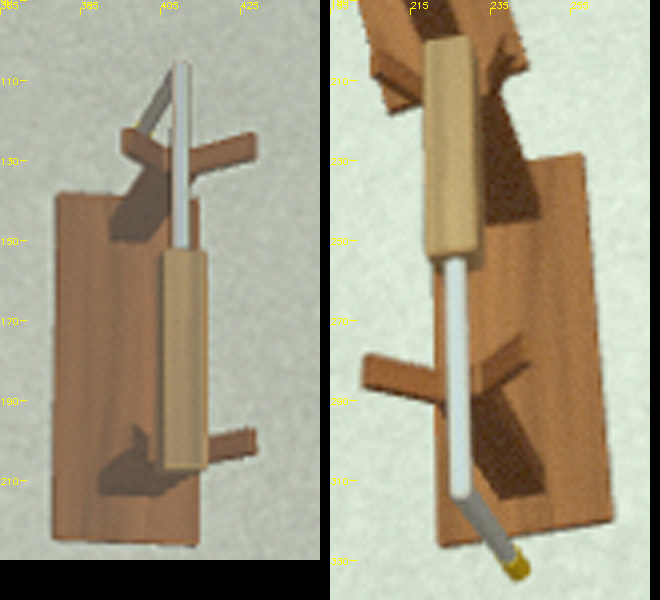

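View pics/g1.png

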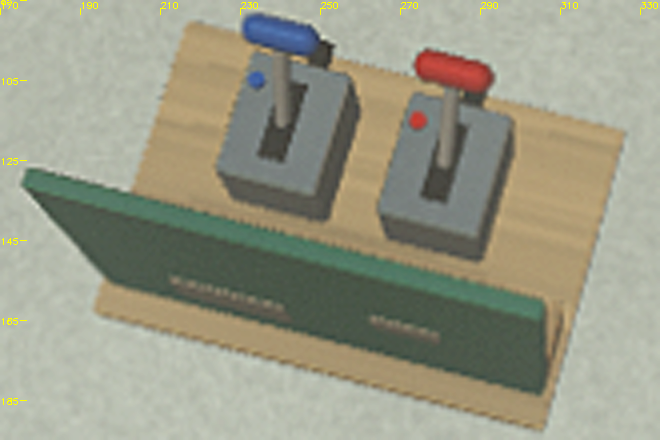

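View pics/g2.png

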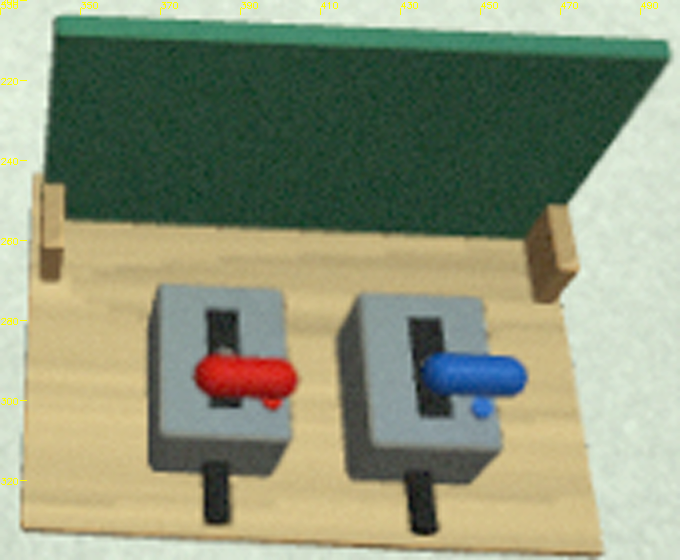

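Pixels, as full-image coordinates times 4 plus the crop offset: in top the bar runs (181,62)–(181,248) and the handle spans 163–207. In scene the bar runs (455,257)–(460,490) and the yellow tip is at (517,570). The red box is on the guard's −y side. Now I'll fit the poses.

```bash
cat > h.py <<'E'
import numpy as np,cv2
from workcell import imaging
from scipy.optimize import least_squares
CM={n:imaging.camera_model(n) for n in("scene","top")}
def proj(n,P,m=None):
    m=m or CM[n]; T=np.array(m["T"]); q=(np.atleast_2d(P)-T[:3,3])@T[:3,:3]; q=q*[1,-1,-1]
    K=np.array([[m["fx"],0,m["cx"]],[0,m["fy"],m["cy"]],[0,0,1.]])
    return cv2.projectPoints(q,np.zeros(3),np.zeros(3),K,np.array(m["distortion"]))[0][:,0]
def world(p,P):
    c,s=np.cos(p[3]),np.sin(p[3]);return np.array(P)@np.array([[c,s,0],[-s,c,0],[0,0,1]])+p[:3]
def fit(obs,p0,zf=True):
    def r(p):
        if not zf:p=np.r_[p[:2],0,p[2]]
        return np.concatenate([(proj(n,world(p,[P]))[0]-uv) for n,P,uv in obs])
    f=least_squares(r,p0 if zf else np.delete(p0,2),loss="soft_l1",x_scale=[100]*(len(p0)-(2-zf))+[1]);return f.x,np.round(r(f.x).reshape(-1,2),1)
E
python3 - <<'E'
from h import *
np.set_printoptions(suppress=True,precision=3)
A=lambda u,v:(365+u/4-.4,90+v/4-.4);B=lambda u,v:(195+(u-330)/4-.4,190+v/4-.4)
G=lambda u,v:(170+u/4-.4,85+v/4-.4);S=lambda u,v:(330+u/4-.4,200+v/4-.4)
rod=[("top",(170,0,5),A(181,62)),("top",(60,0,5),A(181,248)),("top",(60,-12,12),A(207,250)),("top",(-60,-12,12),A(207,466)),
("scene",(-60,0,12),B(448,39)),("scene",(60,0,12),B(451,248)),("scene",(60,0,5),B(455,258)),("scene",(170,0,5),B(460,490)),("scene",(165,0,-130),B(517,572))]
print("rod",*fit(rod,np.array([500,-290,150,0.])))
for th in(8,12):
  rest=[("top",(140,45,th),A(55,192)),("top",(140,-45,th),A(199,199)),("top",(-80,45,th),A(53,540)),("top",(-80,-45,th),A(198,544)),
  ("scene",(-80,45,th),B(583,153)),("scene",(140,45,th),B(611,517)),("scene",(140,-45,0),B(440,546))]
  print("rest",th,*fit(rest,np.array([500,-290,0,0.]),False))
g=[("top",(100,145,10),G(192,22)),("top",(100,-145,10),G(625,130)),("top",(-100,-145,10),G(545,428)),("top",(-100,145,10),G(95,312)),
("top",(-75,140,200),G(28,176)),("top",(-75,-140,200),G(544,309)),("scene",(-75,-140,200),S(57,25)),("scene",(-75,140,200),S(667,48)),
("scene",(100,-145,10),S(22,527)),("scene",(100,145,10),S(602,549))]
p,r=fit(g,np.array([600,0,0,-.24]));print("guard",p,r)
c=[("top",(0,0,0),G(454,71)),("scene",(0,0,0),S(246,378))]
q,r=fit(c,np.array([650,-50,130,0.]));print("red bar",q[:3],r)
R=np.array([[np.cos(p[3]),-np.sin(p[3])],[np.sin(p[3]),np.cos(p[3])]])
print("in guard",(q[:2]-p[:2])@R, "box",world(p,[(30,-50,10)]))
c=[("top",(0,0,0),G(281,34)),("scene",(0,0,0),S(475,374))]
q,r=fit(c,np.array([650,50,130,0.]));print("blue bar",q[:3],r,(q[:2]-p[:2])@R)
E
```

```text
rod [ 488.92  -305.515  154.012   -0.019] [[ 0.3 -0.9]
 [ 0.3  0.9]
 [ 0.1 -0.2]
 [ 0.1  1.5]
 [ 0.1 -1.2]
 [ 0.1  0.6]
 [-0.  -0.2]
 [-0.1  1.4]
 [ 1.2 -0.1]]
rest 8 [ 489.019 -306.483   -0.016] [[ 0.5 -0.1]
 [ 0.1 -0.2]
 [-0.3  0.1]
 [ 0.4  0.6]
 [ 0.2 -0.6]
 [ 0.4  0.1]
 [-0.   0.8]]
rest 12 [ 488.95  -305.867   -0.018] [[ 0.6 -0.6]
 [ 0.3 -0.6]
 [-0.3 -0.1]
 [ 0.4  0.5]
 [ 0.2 -1.5]
 [ 0.3 -0.5]
 [ 0.1  0.7]]
guard [615.868  34.033  -2.343  -0.232] [[-1.3 -0.4]
 [ 0.1 -0.1]
 [-0.2  0.6]
 [-0.7  0.2]
 [-1.   0.3]
 [ 0.6  0.4]
 [-1.4  0.1]
 [ 0.2  0.1]
 [-0.6  0.4]
 [ 0.1  0.8]]
red bar [665.776 -28.446 130.84 ] [[-0.2 -0. ]
 [-0.1  0. ]]
in guard [ 62.932 -49.336] box [[633.573 -21.524   7.657]]
blue bar [684.283  69.897 134.37 ] [[-0.3 -0.1]
 [-0.2  0. ]] [58.34  50.628]
```

Call:
{"fn": "arm_command", "kwargs": {"series": [1,1,-1,0.8,0,1,1,-1,0.8,0,1,1,-1,0.8,0,1,1,-1,0.8,0,1,1,-1,0.8,0,1,1,-1,0.8,0,1,1,-1,0.8,0], "force": 80}}

```text
time: 0.68
tcp_pos: [316.3, 399.2, 340.9]
ee_rot: [3.138, 0.004, 2.85]
wrist_force: [0.1, 0.5, 0.7]
width: 85.5
grip_force: 0.0
```

Call:
{"fn": "arm_command", "kwargs": {"series": [1,1,-1,0,0,1,1,-1,0,0,1,1,-1,0,0,1,1,-1,0,0,1,1,-1,0,0,1,1,-1,0,0]}}

```text
time: 1.18
tcp_pos: [466.0, 247.6, 335.9]
ee_rot: [-3.14, 0.001, 2.85]
wrist_force: [-0.1, -0.5, -0.2]
width: 85.7
grip_force: 0.0
```

Call:
{"fn": "arm_command", "kwargs": {"series": [1,0.38,-1,0,0,1,0.38,-1,0,0,1,0.38,-1,0,0,1,0.38,-1,0,0,1,0.38,-1,0,0]}}

```text
time: 1.6
tcp_pos: [520.8, 97.1, 336.2]
ee_rot: [-3.14, -0.0, 2.85]
wrist_force: [0.9, 1.2, 0.2]
width: 85.3
grip_force: 0.0
```

Call:
{"fn": "arm_command", "kwargs": {"series": [1,0,-1,0,0,1,0,-1,0,0,1,0,-1,0,0,1,0,-1,0,0,1,0,-1,0,0]}}

```text
time: 2.02
tcp_pos: [519.0, -51.6, 336.5]
ee_rot: [-3.14, -0.001, 2.851]
wrist_force: [-0.3, 0.6, -0.1]
width: 85.1
grip_force: 0.0
```

Call:
{"fn": "arm_command", "kwargs": {"series": [1,0,-1,0,0.128,1,0,-1,0,0.128,1,0,-1,0,0.128,1,0,-1,0,0.128,1,0,-1,0,0.128]}}

```text
time: 2.43
tcp_pos: [519.3, -202.2, 335.9]
ee_rot: [-3.141, -0.002, 3.119]
wrist_force: [0.3, -0.2, -0.9]
width: 85.5
grip_force: 0.0
```

Call:
{"fn": "arm_command", "kwargs": {"series": [1,0,-0.72,-0.3,0,1,0,-0.72,-0.3,0,1,0,-0.72,-0.3,0,1,0,-0.72,-0.3,0,1,0,-0.72,-0.3,0,1,0,-0.72,-0.3,0]}}

```text
time: 2.93
tcp_pos: [519.4, -304.7, 292.3]
ee_rot: [3.14, -0.001, 3.125]
wrist_force: [0.2, 0.5, -0.3]
width: 85.4
grip_force: 0.0
```

```bash
python3 - <<'E'
from workcell import manip, imaging
import cv2,numpy as np
s=manip.sense();print(s["time"],s["tcp_pos"],s["ee_rot"])
from h import *
m=imaging.camera_model("wrist");im=imaging.capture("wrist");im=cv2.convertScaleAbs(im,alpha=1.4)
p=np.array([489,-305.8,154,-.018])
P=[(-60,12,12),(-60,-12,12),(60,12,12),(60,-12,12),(60,0,5),(160,0,5)]
for q in proj(0,world(p,P),m): cv2.circle(im,tuple(int(round(v)) for v in q),3,(0,0,255),1)
cv2.imwrite("pics/w1.png",im)
E
```

```text
2.9333 [ 519.40934259 -304.67547073  292.27227063] [ 3.14008887e+00 -7.19167816e-04  3.12457725e+00]
```

View pics/w1.png

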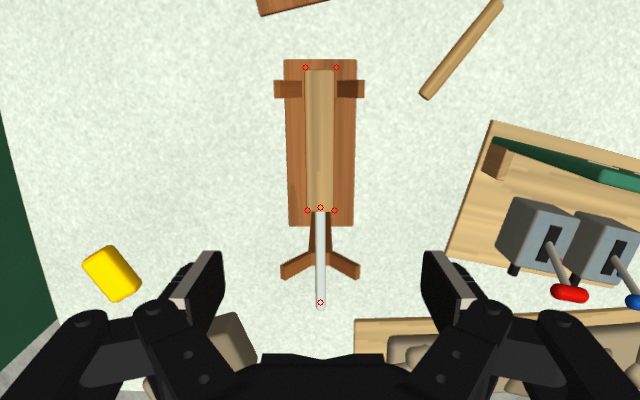

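The projected rod corners sit on the handle in the wrist view (about (305–336, 67–210)), within 2 px. I'll descend and grip.

Call:
{"fn": "arm_command", "kwargs": {"series": [1,0,0,-0.25,0,1,0,0,-0.5,0,1,0,0,-0.75,0,1,0,0,-0.9,0,1,0,0,-1,0,1,0,0,-1,0]}}

```text
time: 3.48
tcp_pos: [517.9, -302.9, 139.6]
ee_rot: [3.138, -0.004, 3.126]
wrist_force: [-1.1, 0.2, 0.3]
width: 85.6
grip_force: 0.0
```

Call:
{"fn": "arm_command", "kwargs": {"series": [0,0,0,0,0,0,0,0,0,0,0,0,0,0,0,0,0,0,0,0,0,0,0,0,0,0,0,0,0,0,0,0,0,0,0,0,0,0,0,0,0,0,0,0,0,0,0,0,0,0], "force": 80}}

```text
time: 4.32
tcp_pos: [519.8, -306.8, 144.2]
ee_rot: [-3.14, 0.002, 3.124]
wrist_force: [-0.2, 0.6, 6.5]
width: 21.6
grip_force: 79.5
```

Call:
{"fn": "arm_command", "kwargs": {"series": [0,0,0,0.1,0,0,0,0,0.25,0,0,0,0,0.4,0,0,0,0,0.6,0,0,0,0,0.8,0,0,0,0,0.95,0,0,0,0,1,0,0,0,0,1,0,0,0,0,1,0]}}

```text
time: 5.07
tcp_pos: [519.1, -306.3, 291.6]
ee_rot: [3.141, -0.0, 3.124]
wrist_force: [-0.6, 0.8, -1.8]
width: 21.3
grip_force: 78.8
```

```bash
python3 - <<'E'
from workcell import manip, imaging
import cv2,numpy as np
from h import *
s=manip.sense();print(s["time"],s["tcp_pos"],s["ee_rot"],s["wrist_force"],s["grip_force"])
a=imaging.capture("scene");b=imaging.capture("top")
im=np.zeros((600,800,3),np.uint8)
P=world([489,-305.8,304.5,-.018],[(-60,0,12),(60,0,5),(170,0,5),(165,0,-130)])
for k,(n,i,x,y) in enumerate((("scene",a,150,160),("top",b,360,60))):
    c=cv2.resize(i[y:y+200,x:x+130],None,fx=3,fy=3); c=cv2.convertScaleAbs(c,alpha=1.4)
    for q in proj(n,P): cv2.circle(c,(int((q[0]-x)*3),int((q[1]-y)*3)),4,(0,0,255),1)
    im[:600,k*400:k*400+390]=c
cv2.imwrite("pics/l1.png",im)
E
```

```text
5.0667 [ 519.05930535 -306.34042713  291.5773855 ] [ 3.14112433e+00 -4.90322080e-04  3.12368569e+00] [-0.64129853  0.77805042 -1.76590077] 78.75013947486877
```

View pics/l1.png

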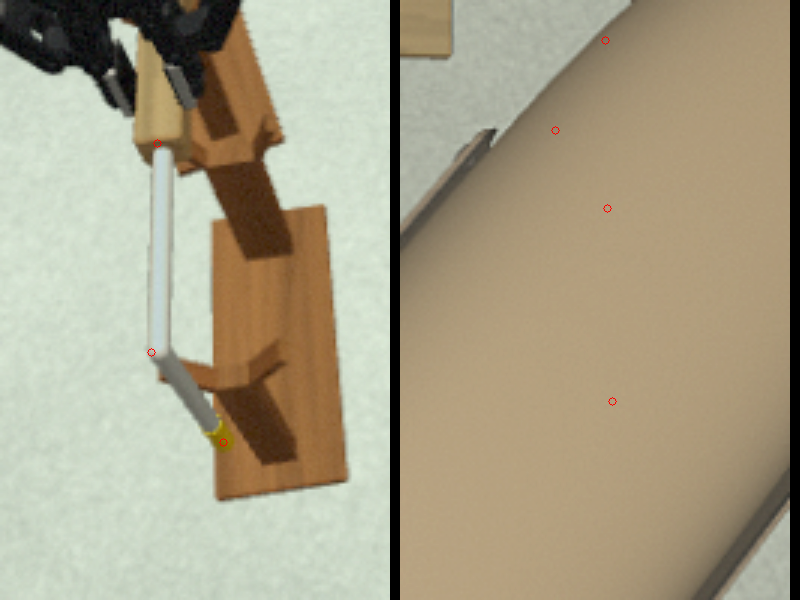

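The rod hangs straight in the grip, its tip at about (222,437), within a few px of the prediction. I'll turn it to the guard's axis and carry it round behind the red lever.

Call:
{"fn": "arm_command", "kwargs": {"series": [0,0.05,0.1,0,-0.02,0,0.1,0.25,0,-0.04,0,0.2,0.42,0,-0.07,0,0.3,0.6,0,-0.1,0,0.31,0.78,0,-0.102,0,0.31,0.92,0,-0.102,0,0.31,1,0,-0.102]}}

```text
time: 5.75
tcp_pos: [564.9, -153.5, 290.5]
ee_rot: [3.14, -0.004, 2.912]
wrist_force: [-0.5, -0.0, -2.0]
width: 21.4
grip_force: 78.8
```

Call:
{"fn": "arm_command", "kwargs": {"series": [0,0,0.17,0,0,0,0,0.34,0,0,0,0,0.51,0,0,0,0,0.68,0,0,0,0,0.82,0,0,0,0,0.93,0,0,0,0,1,0,0,0,0,1,0,0,0,0,1,0,0]}}

```text
time: 6.5
tcp_pos: [565.4, -6.5, 291.9]
ee_rot: [-3.141, -0.001, 2.911]
wrist_force: [0.4, 0.3, -0.7]
width: 21.4
grip_force: 78.8
```

```bash
python3 - <<'E'
from workcell import manip, imaging
import cv2,numpy as np
from h import *
s=manip.sense();print(s["time"],s["tcp_pos"],s["ee_rot"],s["wrist_force"],s["grip_force"])
a=imaging.capture("scene");x,y=300,160
im=cv2.resize(a[y:y+190,x:x+200],None,fx=3,fy=3); im=cv2.convertScaleAbs(im,alpha=1.4)
t=s["tcp_pos"]; o=np.r_[t[:2]-30*np.array([.973,-.23]),t[2]+11.5,-.232]
P=world(o,[(60,0,5),(170,0,5),(165,0,-130)])
for q in proj("scene",P): cv2.circle(im,(int((q[0]-x)*3),int((q[1]-y)*3)),4,(0,255,255),1)
cv2.imwrite("pics/m1.png",im);print(P)
E
```

```text
6.5 [565.43861257  -6.49523269 291.88059996] [-3.14103409e+00 -8.97966271e-04  2.91086452e+00] [ 0.42953012  0.28896442 -0.68714711] 78.78935694694519
[[594.64112215 -13.39069663 308.38059996]
 [701.69405637 -38.68238053 308.38059996]
 [696.82801391 -37.53275854 173.38059996]]
```

View pics/m1.png

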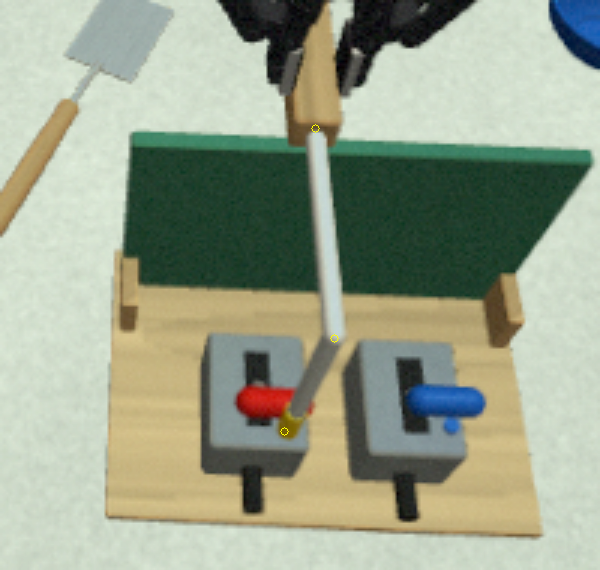

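The tip, at about (290,430), is just behind the red crossbar and centred on it. I'll lower it and pull.

Call:
{"fn": "arm_command", "kwargs": {"series": [0,0,0,-0.1,0,0,0,0,-0.2,0,0,0,0,-0.32,0,0,0,0,-0.42,0,0,0,0,-0.44,0,0,0,0,-0.44,0,0,0,0,-0.44,0]}}

```text
time: 7.13
tcp_pos: [565.8, -7.2, 227.0]
ee_rot: [-3.142, 0.0, 2.909]
wrist_force: [-0.6, 0.8, -0.8]
width: 21.6
grip_force: 78.8
```

Call:
{"fn": "arm_command", "kwargs": {"series": [0,-0.05,0.012,0,0,0,-0.1,0.024,0,0,0,-0.15,0.035,0,0,0,-0.2,0.047,0,0,0,-0.25,0.059,0,0,0,-0.3,0.071,0,0,0,-0.35,0.083,0,0,0,-0.4,0.094,0,0,0,-0.45,0.106,0,0,0,-0.5,0.118,0,0,0,-0.54,0.127,0,0,0,-0.55,0.13,0,0]}}

```text
time: 8.13
tcp_pos: [482.6, 13.2, 226.9]
ee_rot: [-3.141, 0.001, 2.91]
wrist_force: [2.1, -0.5, 1.4]
width: 21.3
grip_force: 79.0
```

```bash
python3 - <<'E'
from workcell import manip, imaging
import cv2,numpy as np
s=manip.sense();print(s["time"],s["tcp_pos"],s["ee_rot"],s["wrist_force"],s["ft_torque"],s["grip_force"])
a=imaging.capture("scene");x,y=300,160
im=cv2.resize(a[y:y+190,x:x+200],None,fx=3,fy=3); im=cv2.convertScaleAbs(im,alpha=1.4)
cv2.imwrite("pics/m2.png",im)
E
```

```text
8.1333 [482.58137978  13.23083906 226.9355616 ] [-3.14137042e+00  1.06739629e-03  2.91019773e+00] [ 2.1165231  -0.45536524  1.42798986] [-0.3503072  -0.90351959 -0.07304742] 78.9828372001648
```

View pics/m2.png

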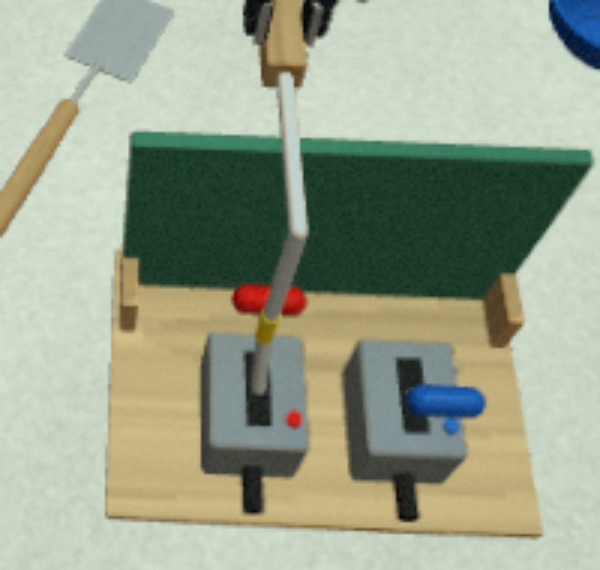

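The lever is over towards the guard, with the crossbar at about (270,299). I'll pull a little farther and check the force for the stop.

Call:
{"fn": "arm_command", "kwargs": {"series": [0,-0.02,0.005,0,0,0,-0.04,0.01,0,0,0,-0.04,0.01,0,0,0,-0.04,0.01,0,0]}}

```text
time: 8.52
tcp_pos: [476.6, 14.1, 226.5]
ee_rot: [-3.14, -0.001, 2.909]
wrist_force: [0.6, -4.7, 1.1]
width: 21.6
grip_force: 78.8
```

```bash
python3 - <<'E'
from h import *
from workcell import manip
s=manip.sense();print(s["wrist_force"],s["ft_torque"])
p=[615.9,34,0,-.232]
for a in(.8,.9,1.):
    print(a,proj("scene",world(p,[(30+70*np.sin(.5-a),-49.5,70+70*np.cos(.5-a))])))
a=imaging.capture("scene");hsv=cv2.cvtColor(a,cv2.COLOR_BGR2HSV).astype(int)
m=((hsv[...,0]<6)|(hsv[...,0]>174))&(hsv[...,1]>180)&(hsv[...,2]>80);m[:, :360]=0;m[:,420:]=0;m[:230]=0;m[285:]=0
v,u=np.nonzero(m);print((u.min()+u.max())/2,(v.min()+v.max())/2)
E
```

```text
[ 0.6208168  -4.65993841  1.06676943] [-1.17789401 -0.32570304 -0.45770969]
0.8 [[389.8441886  264.71253735]]
0.9 [[389.47178668 261.98873604]]
1.0 [[389.06220946 259.594833  ]]
389.5 259.5
```

The lever is at its stop: crossbar at (389.5,259.5), where 1.0 rad predicts (389,259.6). I'll back off, lift, and retrace to above the rest.

Call:
{"fn": "arm_command", "kwargs": {"series": [0,0.04,-0.01,0,0,0,0.1,-0.024,0,0,0,0.18,-0.043,0,0,0,0.22,-0.052,0,0,0,0.22,-0.052,0,0,0,0.24,-0.057,0.12,0,0,0.3,-0.071,0.27,0,0,0.4,-0.095,0.4,0,0,0.5,-0.119,0.44,0,0,0.59,-0.14,0.44,0,0,0.59,-0.14,0.44,0]}}

```text
time: 9.48
tcp_pos: [567.6, -6.6, 292.1]
ee_rot: [3.141, 0.001, 2.91]
wrist_force: [-0.0, 0.5, -1.9]
width: 21.4
grip_force: 78.7
```

Call:
{"fn": "arm_command", "kwargs": {"series": [0,0,-0.1,0,0,0,0,-0.25,0,0,0,0,-0.42,0,0,0,0,-0.6,0,0,0,0,-0.78,0,0,0,0,-0.92,0,0,0,0,-1,0,0]}}

```text
time: 10.07
tcp_pos: [564.5, -157.8, 291.6]
ee_rot: [3.141, -0.002, 2.909]
wrist_force: [0.1, 0.3, -0.8]
width: 21.3
grip_force: 78.8
```

Call:
{"fn": "arm_command", "kwargs": {"series": [0,0,-0.17,0,0.02,0,-0.05,-0.34,0,0.04,0,-0.12,-0.51,0,0.06,0,-0.2,-0.68,0,0.08,0,-0.26,-0.82,0,0.1,0,-0.31,-0.93,0,0.102,0,-0.31,-1,0,0.102,0,-0.31,-1,0,0.102,0,-0.31,-1,0,0.102,0,-0.31,-1,0,0.102]}}

```text
time: 10.9
tcp_pos: [519.5, -305.0, 292.3]
ee_rot: [3.14, -0.0, 3.125]
wrist_force: [-0.7, -0.6, -1.5]
width: 21.3
grip_force: 78.8
```

```bash
python3 - <<'E'
from workcell import manip, imaging
import cv2,numpy as np
from h import *
s=manip.sense();print(s["time"],s["tcp_pos"],s["ee_rot"],s["wrist_force"],s["grip_force"])
a=imaging.capture("scene");im=np.zeros((600,800,3),np.uint8)
P=world([489,-305.8,304.5,-.018],[(-60,0,12),(60,0,5),(170,0,5),(165,0,-130)])
for k,(i,x,y) in enumerate(((a,150,160),(a,345,160))):
    c=cv2.resize(i[y:y+200,x:x+130],None,fx=3,fy=3); c=cv2.convertScaleAbs(c,alpha=1.4)
    if k==0:
      for q in proj("scene",P): cv2.circle(c,(int((q[0]-x)*3),int((q[1]-y)*3)),4,(0,0,255),1)
    im[:600,k*400:k*400+390]=c
cv2.imwrite("pics/l2.png",im)
E
```

```text
10.9 [ 519.50741288 -305.0278099   292.33587238] [ 3.14045477e+00 -2.62712933e-04  3.12484642e+00] [-0.66106544 -0.609257   -1.50505676] 78.77227306365967
```

View pics/l2.png

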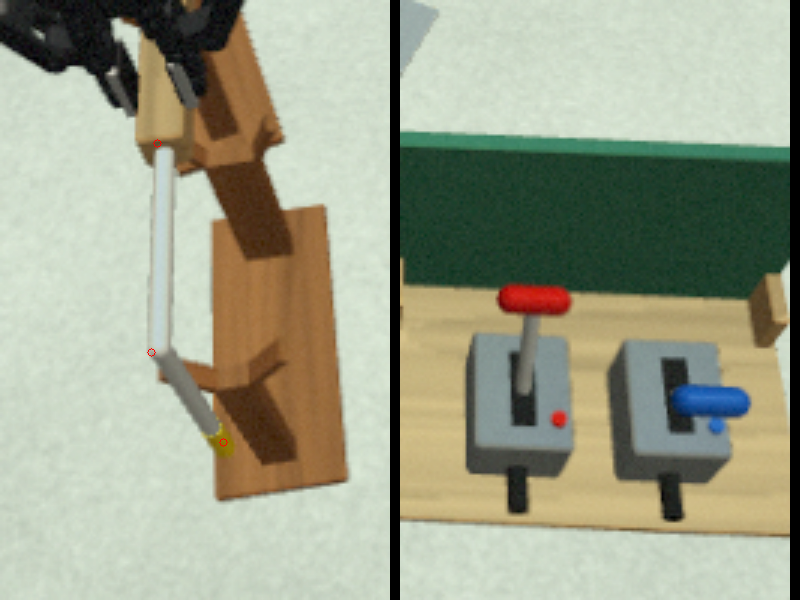

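The lever has stayed over, the blue one is untouched, and the rod hangs as it did after the lift. I'll lower it into the forks, let go and retreat straight up.

Call:
{"fn": "arm_command", "kwargs": {"series": [0,0,0,-0.15,0,0,0,0,-0.3,0,0,0,0,-0.45,0,0,0,0,-0.6,0,0,0,0,-0.7,0,0,0,0,-0.8,0,0,0,0,-0.88,0,0,0,0,-0.94,0,0,0,0,-0.98,0,0,0,0,-0.99,0,0,0,0,-0.99,0,0,0,0,-0.99,0]}}

```text
time: 11.95
tcp_pos: [519.5, -305.8, 144.9]
ee_rot: [-3.142, 0.001, 3.125]
wrist_force: [-1.2, 1.8, 3.0]
width: 21.2
grip_force: 79.1
```

Call:
{"fn": "arm_command", "kwargs": {"series": [0.5,0,0,0,0,1,0,0,0,0,1,0,0,0,0,1,0,0,0,0,1,0,0,0,0,1,0,0,0,0,1,0,0,0,0,1,0,0,0,0,1,0,0,0,0]}}

```text
time: 12.7
tcp_pos: [519.1, -306.3, 144.0]
ee_rot: [3.141, -0.0, 3.124]
wrist_force: [0.5, -0.4, -0.3]
width: 85.5
grip_force: 0.0
```

Call:
{"fn": "arm_command", "kwargs": {"series": [1,0,0,0.15,0,1,0,0,0.35,0,1,0,0,0.6,0,1,0,0,0.85,0,1,0,0,1,0,1,0,0,1,0,1,-0.5,0.4,1,0,1,-1,1,1,0,1,-1,1,1,0,1,-1,1,1,0,1,-1,1,1,0,1,-1,1,1,0]}}

```text
time: 13.7
tcp_pos: [363.8, -151.2, 293.6]
ee_rot: [3.139, -0.003, 3.126]
wrist_force: [0.1, 0.9, -1.0]
width: 85.4
grip_force: 0.0
```

```bash
python3 - <<'E'
from workcell import imaging,manip
import cv2,numpy as np
a=imaging.capture("scene");o=cv2.imread("pics/scene0.png")
g=lambda i:cv2.cvtColor(i,cv2.COLOR_BGR2GRAY).astype(np.float32)
for n,(x,y,w,h) in {"bar":(212,255,24,60),"leg":(220,312,30,26),"handle":(208,225,30,30),"base":(245,230,20,90)}.items():
    A,O=g(a)[y:y+h,x:x+w],g(o)[y-8:y+h+8,x-8:x+w+8]
    r=cv2.matchTemplate(O,A,cv2.TM_CCOEFF_NORMED);_,v,_,l=cv2.minMaxLoc(r)
    print(n,"shift",8-l[0],8-l[1],round(v,3),"diff",np.abs(A-g(o)[y:y+h,x:x+w]).mean())
print(manip.sense()["tcp_pos"],manip.sense()["time"])
E
```

```text
bar shift 0 0 0.979 diff 4.9333334
leg shift 0 0 0.993 diff 3.1987178
handle shift 1 0 0.991 diff 4.91
base shift 0 0 0.996 diff 2.4088888
[ 365.99626332 -153.14111287  294.04915536] 13.75
```

The rod is back where it lay to within about 1 px, so I'm handing the job in.

```bash
python3 -c "
from workcell import workorder
print(workorder.finish_job())"
```

```text
the job is handed in; nothing more can be done
None
```

The job is handed in (no verdict was returned): the camera showed the red lever at its stop and the blue lever unmoved, and an image match put the rod back in its rest within about 1 pixel, with the gripper open and clear at 13.8 s of the 45 s allowed.

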